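# Enter a rook move on the club's chess tablet

### The job

Push the propped-up tablet all the way down onto its stand, then take the stylus from its holder and enter the move with its tip: tap the rook on the screen's chess diagram, then the square with the round dot, then the ring at the screen's right-hand edge to confirm. Tap lightly and lift the tip clear of the glass after each tap, then put the stylus back upright in its holder, tip down, and let go. Leave the tablet lying down, and do not knock the loose chessmen about.

Things in the scene. Friction and masses are not known exactly. Their poses are not given: they have to be found in the camera images.
- tablet_stand: aluminium desk stand, fixed to the table; origin on the table below the tablet's hinge, at the middle of the tablet's lower (near) edge; x points away from the robot, under the tablet towards its upper edge, y to the left, z up. Base plate 190 x 200 x 8 mm, with a crossbar 170 mm behind the hinge on which the lowered tablet rests. It carries the tablet
- tablet (a joint): tilt of the tablet, a black slab 215 (lower to upper edge) x 290 (wide) x 8 mm, about a stiff hinge along its lower (near) edge; it stays where it is left. 0 = fully down, the screen then sloping 0.175 rad up away from the robot; positive = upper edge raised further (rad), at the start 0.55 to 0.85. Pushing its upper edge down and away lowers it (2 to 8 N)
- tablet_hinge (a point): a point on the hinge axis, at mid width, 20 mm above the table; the axis runs along the stand's y. Frame turns with the tablet: x up the screen from lower to upper edge, y to the left, z out of the glass. The screen surface is 10 mm along z from it; the slab spans x = 8 to 223 mm and y = -145 to 145 mm
- tablet_edge (a point): on the screen surface, middle of the upper edge's black border, 215 mm up the screen from the hinge (8 mm inside the edge); axes as tablet_hinge. A good place to push
- rook_square (a point): on the screen surface, centre of the 30 x 30 mm square that shows the rook: a dark, flat-topped tower with three battlements, 21 mm wide. The 5 x 5 diagram (150 mm) also shows two pawns (round head) and a king (cross on top); its place across the screen varies. The rook is in the nearest row, second column from the left. Axes as tablet_hinge
- dot_square (a point): on the screen surface, centre of the 30 x 30 mm square marked with a dark round dot 13 mm across, three squares (90 mm) up the screen from the rook; axes as tablet_hinge
- confirm_ring (a point): on the screen surface, centre of the dark ring, 29 mm across, in the strip along the screen's right-hand edge; it starts at varied heights in the strip. Axes as tablet_hinge
- stylus: loose aluminium stylus, round, 14 mm diameter, 165 mm long, 35 g, the lowest 22 mm tapering to a 5 mm tip; origin at the tip, z along it to its top end. It stands tip down in the holder, perhaps leaning a few degrees, its top some 180 mm above the table
- stylus_tip (a point): the stylus's writing tip (same point as its origin), axes as the stylus
- stylus_top (a point): centre of the stylus's flat top end, 165 mm from the tip
- holder: dark steel desk holder, fixed: round foot 72 mm across, 12 mm high, with an upright tube 26 mm outside, bore 18 mm, whose mouth flares to about 34 mm; origin under the centre of the foot, z up. The bore's floor is 15 mm and the mouth's rim 70 mm above the table
- holder_mouth (a point): centre of the holder's mouth at the rim, 70 mm above the table
- king: loose dark wooden chess king, 96 mm high with a cross, foot 39 mm; leave alone. Origin under its foot
- queen: loose light wooden chess queen, 86 mm high, foot 37 mm; leave alone. Origin under its foot
- pawn_a: loose light wooden pawn, 52 mm high, foot 31 mm, in front of the tablet, to its right; leave alone. Origin under its foot
- pawn_b: loose dark wooden pawn, 52 mm high, foot 31 mm, in front of the holder; leave alone. Origin under its foot
- bishop: loose light wooden chess bishop, 70 mm high, foot 34 mm, between the holder and the tablet; leave alone. Origin under its foot
Not all that is in view belongs to the job. Of the things that look like the holder, the middle-sized one is meant.

How it is judged:
By the outcome, as a careful person would: the job done as asked, in the order asked, and still so for the second after the job is handed in, with the robot touching nothing.
It also fails if it takes over 72 s, if anything falls off the work surface, if the arm or the gripper's body presses on something with over 40 N, if the wrist force passes 120 N, or if a joint passes its speed limit or range.

### The arm

A 6-joint arm with a two-finger parallel gripper is mounted at the origin on the work surface. World frame = base frame: x ahead of the robot, y to its left, z up, the work surface at z = 0. Lengths are in mm, angles in degrees, forces in N, time in s.
With the tool pointing down it reaches from about 300 to 850 mm from the base axis. Payload 4.2 kg.
Tool frame: the origin (TCP) lies at the very end of the fingers, on their centre line; the grasp point (between the pads) lies 19 mm behind it; z points along the fingers, y is the line along which they close (so a half turn about z gives the same grasp; the last joint's range is limited). The gripper opens to 91 mm and grips with 3 to 60 N. Pads are 32 mm wide; open, the fingers measure 118 mm over their backs; the gripper's body (76 mm by 178 mm) begins 60 mm behind the grasp point.
Start: joints at [69.786, 18.312, 89.639, -0, 72.044, -1.146], TCP at [187.85, 543.466, 213.976] pointing down, gripper open.
Joint ranges: [-177.97, 177.97], [-48.28, 115.42], [12.27, 149.76], [-77.06, 257.06], [2.81, 150.46], [-146.56, 146.56]. Speed limits (degrees/s): [147.25, 147.25, 180, 180, 180, 180].

### API

Orientations are given as [roll, pitch, yaw] about the fixed x, y, z axes, in that order (R = Rz(yaw) Ry(pitch) Rx(roll)).
In Python, from workcell import env, grab_frame gives the robot as it stands. The module is installed in compiled form; this text tells all that it offers.
- The arm moves only by the tool move_arm, never from a script. Its argument "plan" is a list of rows, each an object of numbers: "tx", "ty", "tz": the shift along the tool's x, y, z in cm; "wx", "wy", "wz": the turn, a rotation vector about the tool's x, y, z in rad. In form: [{"tx": .., "ty": .., "tz": .., "wx": .., "wy": .., "wz": ..}, ...]. A call has 1 to 12 rows; each row shifts and turns the commanded pose from where the row before left it, along the tool's axes as they then stand; what a row does not reach is not made up. A row lasts 1/12 s, in which the tool goes at most 41.7 mm and 7.16 degrees, less where a joint would pass 70% of its speed; a pose out of reach is approached as far as the arm can. A call is refused whole if a number of a shift passes 4.17 or a number of a turn 0.125, either way. A call with a gripper value outside its range is refused whole. "gripper" is the finger opening in cm, from 0 to 9.12, set as the call begins (left out, the last holds). The fingers move at their own pace and stop on an object; "force" is the grip in N (left out, the last holds). Time passes only in rows, so rows that do not move let the fingers close. It gives the time, the measured TCP pose, the force, the opening and the grip force at its end, in the units of the state.
- env.state(): the state, without advancing time (a new reading comes with each control period).
- grab_frame(name): name is "scene" or "top" or "wrist"; returns a dict with "color" (420x560x3 uint8, red, green, blue), "vfov" (degrees; the focal length in pixels is half the picture's height over the tangent of half this angle, whatever the lens; pixels are square), "cx", "cy" (the principal point, pixels), "k1" (the pictures are not rectified: a ray, as slopes to the right and down, at radius r is drawn at 1 + k1 r^2 times it, then the intrinsics apply), "view" (4x4, takes a point from world to camera coordinates). Camera axes: x right, y up, looking along -z (the intrinsics and any distortion apply to the point x, -y, -z); pixel columns grow to the right and rows downward; lengths in mm; the calibration is good to about 2 mm. A picture is of the moment at which its call begins. There is no depth.
- env.job_done(): hands the job in; it is judged then, once.
The state is a dict: "time_s": time; "qpos": joint angles; "qvel": joint speeds; "effort": joint torques, N m; "ee_pos": TCP position; "ee_rot": TCP orientation; "force": force on the tool from outside, world axes, zero at the start; "torque": the same for the moment, N m; "gripper_width": finger opening in mm; "gripper_force": force on a finger pad.
Only numpy, scipy, OpenCV 4.12 (cv2) and the standard library are available. Lean on these libraries where they do the work, as an engineer would, in place of code of your own. Each camera call takes 0.05 s, during which the arm holds its last target. There are 200 camera calls.

## Working session

There is one attempt and no reset: what is moved stays moved. The work goes in short steps, Python scripts to look and compute and a tool call to move; the robot and the scene stay as the last step left them, time stands still between calls to the robot, and variables do not carry over. Pictures are saved under pics/ and viewed, at most 10 in all, crops included, and the job is handed in when it is done.

Besides the shell and the picture viewer there is one more tool, called after "Call:" in YAML: its name, and indented under it one key for each argument. move_arm: Moves the arm, as the interface text tells. Its arguments: {"type":"object","properties":{"plan":{"type":"array","items":{"type":"object","properties":{"tx":{"type":"number"},"ty":{"type":"number"},"tz":{"type":"number"},"wx":{"type":"number"},"wy":{"type":"number"},"wz":{"type":"number"}}}},"gripper":{"type":"number"},"force":{"type":"number"}},"required":["plan"]}

```bash
mkdir -p pics; cat > h.py <<'E'
import numpy as np, cv2
from workcell import env, grab_frame
from scipy.spatial.transform import Rotation as R
def K(f):
    h,w=f["color"].shape[:2]; F=h/2/np.tan(np.radians(f["vfov"])/2)
    return np.array([[F,0,f["cx"]],[0,F,f["cy"]],[0,0,1.]]), np.array([f["k1"],0,0,0.])
S=np.diag([1,-1,-1.])
def proj(f,P):
    V=np.array(f["view"]); k,d=K(f)
    T=S@V[:3,:3]; t=S@V[:3,3]
    return cv2.projectPoints(np.atleast_2d(np.array(P,float)),cv2.Rodrigues(T)[0],t,k,d)[0][:,0]
def ray(f,px):
    V=np.array(f["view"]); k,d=K(f)
    u=cv2.undistortPoints(np.array(px,float).reshape(-1,1,2),k,d)[:,0]
    D=np.c_[u,np.ones(len(u))]@S@V[:3,:3]
    return -V[:3,:3].T@V[:3,3], D/np.linalg.norm(D,axis=1)[:,None]
def atz(f,px,z):
    o,D=ray(f,px); z=np.asarray(z,float)*np.ones(len(D)); return o+D*((z-o[2])/D[:,2])[:,None]
def plane(f,px,p,n):
    o,D=ray(f,px); return o+D*((np.dot(n,np.array(p)-o))/(D@n))[:,None]
def tri(fs,pxs):
    A=0;b=0
    for f,p in zip(fs,pxs):
        o,D=ray(f,[p]); M=np.eye(3)-np.outer(D[0],D[0]); A=A+M; b=b+M@o
    x=np.linalg.solve(A,b); return x,[np.linalg.norm(proj(f,x)[0]-p) for f,p in zip(fs,pxs)]
def save(f,n,crop=None,s=1):
    im=f["color"][:,:,::-1]
    if crop: x,y,w,h=crop; im=im[y:y+h,x:x+w]
    cv2.imwrite(f"pics/{n}.png",cv2.resize(im,None,fx=s,fy=s,interpolation=cv2.INTER_CUBIC))
E
python3 - <<'E'
from h import *
import pickle
fs={n:grab_frame(n) for n in ("scene","top","wrist")}
pickle.dump(fs,open("f0.pkl","wb"))
a,b=fs["scene"]["color"],fs["top"]["color"]
save(fs["scene"],"s0",None,1.42);save(fs["top"],"t0",None,1.42)
for f in fs.values(): print(f["vfov"],f["cx"],f["cy"],f["k1"],np.round(ray(f,[(280,210)]),2))
print(env.state())
E
```

```text
Traceback (most recent call last):
ValueError: setting an array element with a sequence. The requested array has an inhomogeneous shape after 1 dimensions. The detected shape was (2,) + inhomogeneous part.
```

View pics/s0.png

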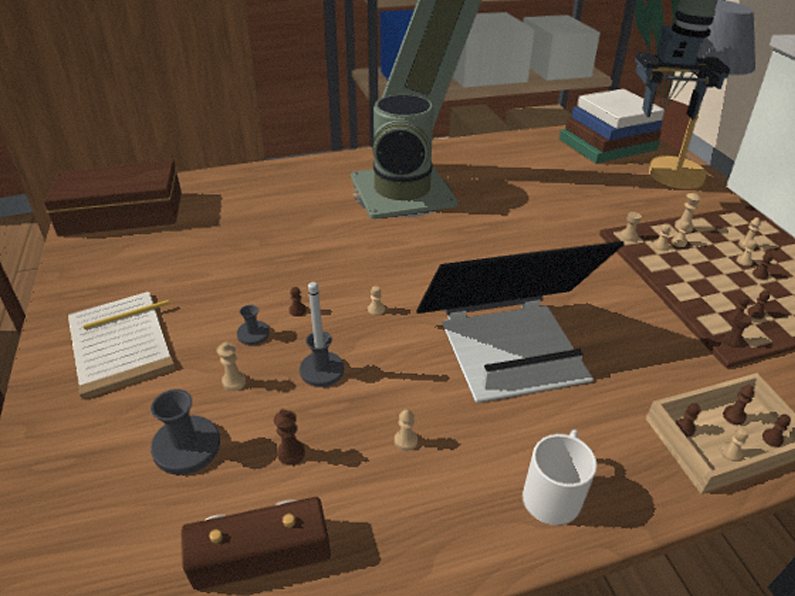

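View pics/t0.png

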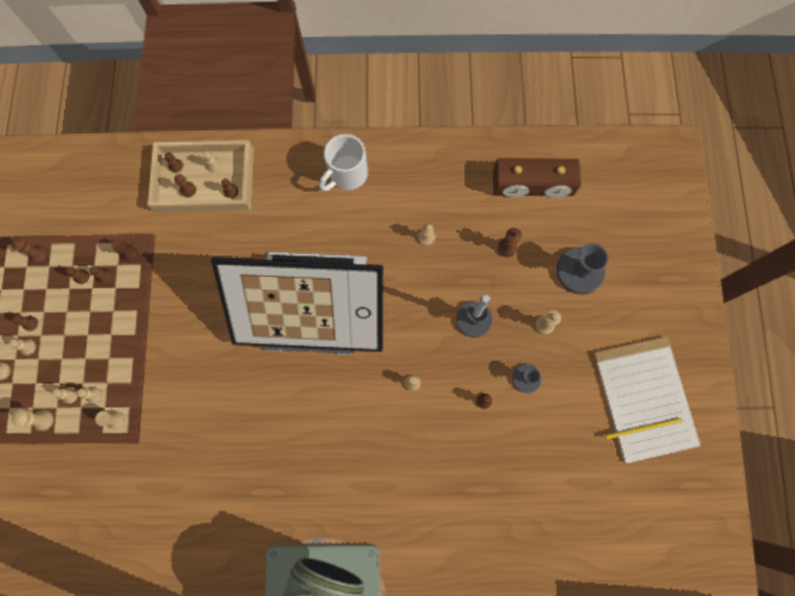

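```bash
python3 - <<'E'
from h import *
import pickle
fs=pickle.load(open("f0.pkl","rb"))
for f in fs.values(): print(f["vfov"],f["cx"],f["cy"],f["k1"],*ray(f,[(280,210)]))
print(env.state())
E
```

```text
51.8402149597564 281.63425957049986 211.44163035619883 -0.10523358472416236 [1216.5764199  -373.79698553  720.67457353] [[-0.73763493  0.22232496 -0.63754712]]
51.60871990336332 280.7294496271643 218.344325052632 -0.04723989400719935 [ 271.68297199 -148.76377526 1193.6840725 ] [[ 0.24071287  0.00273888 -0.97059251]]
66.41646345874815 275.9030478386328 206.22369707193693 -0.07248575384989936 [115.41258274 568.27633914 384.97947056] [[ 0.27232253 -0.08184288 -0.95871903]]
{'time_s': 0.15, 'qpos': array([ 6.97865710e+01,  1.83430076e+01,  8.96900957e+01,  1.53139059e-03,
        7.20429148e+01, -1.14473609e+00]), 'qvel': array([ 0.05968329, -0.13653963, -0.17904111, -0.04842061, -0.09068545,
       -0.02134881]), 'effort': array([-3.70141734e-04, -4.12771368e+01, -2.32155669e+01,  7.26708281e-02,
        4.33679146e-02, -8.58612339e-05]), 'ee_pos': array([187.7046019 , 543.10546427, 213.31733227]), 'ee_rot': array([-1.79924026e+02, -2.97457121e-03,  1.60930832e+02]), 'force': array([0.12077047, 1.92204218, 0.05582232]), 'torque': array([-0.01708797, -0.02285426,  0.02309213]), 'gripper_force': 0.0, 'gripper_width': 91.32731273661065}
```

The scene and top views show the tablet with its diagram, the stylus in the middle-sized holder (top view about (474,318)/1.42), and two decoy holders. I'll enlarge both for precise pixels.

```bash
python3 - <<'E'
from h import *
import pickle
fs=pickle.load(open("f0.pkl","rb"))
save(fs["top"],"t1",(145,150,250,140),3.2);save(fs["scene"],"s1",(145,160,290,150),2.75)
E
```

```text
(no output)
```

View pics/t1.png

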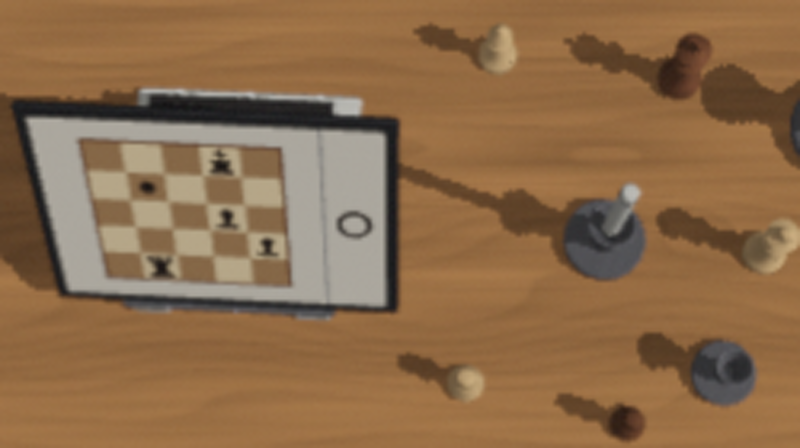

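View pics/s1.png

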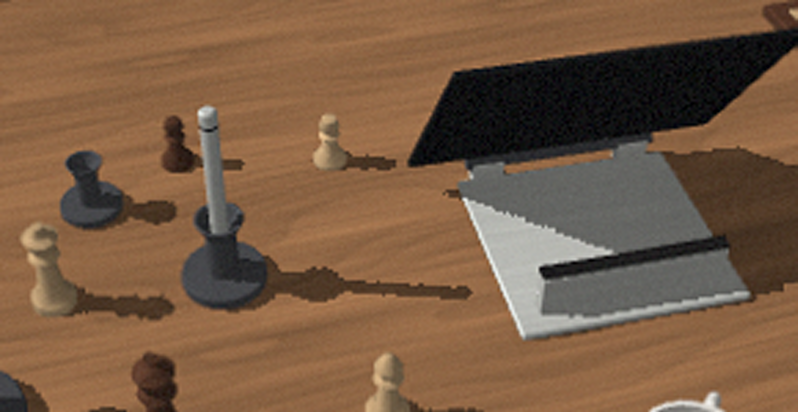

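```bash
cat > m0.py <<'E'
from h import *
import pickle
from scipy.optimize import least_squares
fs=pickle.load(open("f0.pkl","rb")); t,s=fs["top"],fs["scene"]
T=lambda x,y:(145+x/3.2-.35,150+y/3.2-.35)
C=lambda x,y:(145+x/2.75-.3,160+y/2.75-.3)
def tab(p,P):
    x,y,yaw,tl=p; Rz=R.from_euler('z',yaw); 
    return Rz.apply(R.from_euler('y',-(tl+.175)).apply(P)+[0,0,20])+[x,y,0]
if __name__=="__main__":
    tp=[(223,145,10),(223,-145,10),(8,-145,10),(8,145,10)]; ti=[T(16,103),T(397,121),T(396,308),T(62,296)]
    res=lambda p:np.r_[(proj(t,tab(p,tp))-ti).ravel(),(proj(s,tab(p,[(223,-145,7)]))-C(456,71)).ravel()]
    r=least_squares(res,[400,0,0,.7]); print(r.x,np.round(r.fun,1)); np.save("tab.npy",r.x)
    p=r.x; n=tab(p,[(0,0,1)])[0]-tab(p,[(0,0,0)])[0]; o=tab(p,[(0,0,10)])[0]
    for q in (T(161,267),T(147,187),T(354,225)):
        w=plane(t,[q],o,n)[0]
        loc=R.from_euler('y',p[3]+.175).apply(R.from_euler('z',-p[2]).apply(w-[p[0],p[1],0])-[0,0,20]); print("loc",loc)
    print("edge",tab(p,[(215,0,10),(223,0,10),(0,0,0)]), tab([*p[:3],0],[(215,0,10),(0,0,0)]))
    print("top",tri([t,s],[T(629,190),C(207,110)]))
    print("foot",atz(t,[T(605,239)],12),atz(s,[C(224,274)],12))
    print("mouth",atz(s,[C(219,220)],70),atz(t,[T(613,226)],70))
    print("king",atz(t,[T(680,78)],5),"queen",atz(t,[T(766,254)],5),"pa",atz(t,[T(463,388)],5),"pb",atz(t,[T(623,427)],5),"bi",atz(t,[T(496,58)],5),"small holder",atz(t,[T(722,374)],5))
E
python3 m0.py
```

```text
[ 4.71186213e+02  2.94667115e+01 -5.59926260e-02  8.43629681e-01] [-2.5  0.   0.5 -0.8  0.8  0.5 -1.1 -0.3 -1.9  0.5]
loc [49.09235116 51.87913337 10.        ]
loc [141.43894119  51.54609223  10.        ]
loc [ 108.47680868 -109.53931371   10.        ]
edge [[575.28353775  23.63192993 208.29419061]
 [579.47322641  23.39709279 215.10531096]
 [471.18621258  29.46671149  20.        ]] [[680.83226877  17.71579531  67.28051497]
 [471.18621258  29.46671149  20.        ]]
top (array([ 524.00756657, -292.93823638,  178.23464813]), [np.float64(0.22147962743839866), np.float64(0.26292218218368124)])
foot [[ 521.61200658 -294.34338959   12.        ]] [[ 531.21783314 -293.42735458   12.        ]]
mouth [[ 527.92456379 -292.44818915   70.        ]] [[ 520.26013141 -294.26943992   70.        ]]
king [[ 670.07631384 -368.68596976    5.        ]] queen [[ 507.73781885 -435.55219321    5.        ]] pa [[ 394.69146175 -168.80298026    5.        ]] pb [[ 359.66283411 -304.15277479    5.        ]] bi [[ 691.19074982 -203.64874044    5.        ]] small holder [[ 403.4592081 -390.9705151    5.       ]]
```

```bash
cat >> h.py <<'E'
DOWN=R.from_matrix(np.diag([-1,1,-1.]))
def go(pos,rot,pos0=None,rot0=None,n=1):
    "shift (cm) in current tool axes, rotvec in tool axes, from measured pose"
    st=env.state(); p0=np.array(st["ee_pos"]) if pos0 is None else np.array(pos0)
    r0=R.from_euler('xyz',st["ee_rot"],degrees=True) if rot0 is None else rot0
    sh=r0.inv().apply(np.array(pos)-p0)/10; rv=(r0.inv()*rot).as_rotvec()
    print("shift",np.round(sh,3),"rot",np.round(rv,4)," after-rot shift",np.round(rot.inv().apply(np.array(pos)-p0)/10,3))
def down(yaw): return R.from_euler('z',yaw)*DOWN
E
python3 - <<'E'
from m0 import *
p=np.load("tab.npy"); rot=R.from_euler('z',p[2])*R.from_euler('y',-np.radians(30))*DOWN
c=tab(p,[(207,0,10),(207,0,50)]); print(c)
go(c[1],rot)
Q=[tab([*p[:3],a],[(207,0,10)])[0] for a in np.linspace(p[3],0,13)]
print(np.round(rot.inv().apply(np.diff(Q,axis=0))/10,2))
E
```

```text
[[571.09384908  23.86676707 201.48307026]
 [537.09161851  25.77263341 222.46439504]]
shift [-49.923 -37.481  -0.868] rot [-0.0737 -0.5205 -0.2701]  after-rot shift [-33.175 -49.697  18.097]
[[-0.71  0.    1.27]
 [-0.62  0.    1.32]
 [-0.52 -0.    1.36]
 [-0.43  0.    1.39]
 [-0.33  0.    1.42]
 [-0.23 -0.    1.44]
 [-0.13  0.    1.45]
 [-0.02 -0.    1.46]
 [ 0.08  0.    1.45]
 [ 0.18 -0.    1.45]
 [ 0.28 -0.    1.43]
 [ 0.38  0.    1.41]]
```

Call:
move_arm:
  plan:
    - {"tx": -2.9, "ty": -2.2, "tz": -0.3}
    - {"tx": -2.9, "ty": -2.2, "tz": -0.3}
    - {"tx": -2.9, "ty": -2.2, "tz": -0.3}
    - {"tx": -2.9, "ty": -2.2, "tz": -0.3}
    - {"tx": -2.9, "ty": -2.2, "tz": -0.3}
    - {"tx": -2.9, "ty": -2.2, "tz": -0.3}
    - {"tx": -2.9, "ty": -2.2}
    - {"tx": -2.9, "ty": -2.2}
    - {"tx": -2.9, "ty": -2.2}
    - {"tx": -2.9, "ty": -2.2}
    - {"tx": -2.9, "ty": -2.2}
    - {"tx": -2.9, "ty": -2.2}
  gripper: 0

```text
schema error: expected keys tx, ty, tz, wx, wy, wz
```

Call:
move_arm:
  plan:
    - {"tx": -2.5, "ty": -2.2}
    - {"tx": -2.5, "ty": -2.2}
    - {"tx": -2.5, "ty": -2.2}
    - {"tx": -2.5, "ty": -2.2}
    - {"tx": -2.5, "ty": -2.2}
    - {"wx": -0.0123, "wy": -0.0868, "wz": -0.045}
    - {"wx": -0.0123, "wy": -0.0868, "wz": -0.045}
    - {"wx": -0.0123, "wy": -0.0868, "wz": -0.045}
    - {"wx": -0.0123, "wy": -0.0868, "wz": -0.045}
    - {"wx": -0.0123, "wy": -0.0868, "wz": -0.045}
    - {"wx": -0.0123, "wy": -0.0868, "wz": -0.045}
    - {"tx": 0}

```text
schema error: expected keys tx, ty, tz, wx, wy, wz
```

```bash
python3 - <<'E'
from m0 import *
p=np.load("tab.npy"); rot=R.from_euler('z',p[2])*R.from_euler('y',-np.radians(30))*DOWN
go(tab(p,[(207,0,10)])[0],rot)
s=env.state(); print(s["ee_pos"],s["ee_rot"],s["force"],s["gripper_width"],s["qpos"])
E
```

```text
shift [-53.199 -36.547   1.229] rot [-0.0737 -0.5205 -0.2701]  after-rot shift [-35.075 -49.697  21.617]
[187.7046019  543.10546427 213.31733227] [-1.79924026e+02 -2.97457121e-03  1.60930832e+02] [0.12077047 1.92204218 0.05582232] 91.32731273661065 [ 6.97865710e+01  1.83430076e+01  8.96900957e+01  1.53139059e-03
  7.20429148e+01 -1.14473609e+00]
```

All keys are needed.

Call:
move_arm:
  plan:
    - {"tx": -2.9, "ty": -2.2, "tz": -0.3, "wx": 0, "wy": 0, "wz": 0}
    - {"tx": -2.9, "ty": -2.2, "tz": -0.3, "wx": 0, "wy": 0, "wz": 0}
    - {"tx": -2.9, "ty": -2.2, "tz": -0.3, "wx": 0, "wy": 0, "wz": 0}
    - {"tx": -2.9, "ty": -2.2, "tz": -0.3, "wx": 0, "wy": 0, "wz": 0}
    - {"tx": -2.9, "ty": -2.2, "tz": -0.3, "wx": 0, "wy": 0, "wz": 0}
    - {"tx": -2.9, "ty": -2.2, "tz": -0.3, "wx": 0, "wy": 0, "wz": 0}
    - {"tx": -2.9, "ty": -2.2, "tz": 0, "wx": 0, "wy": 0, "wz": 0}
    - {"tx": -2.9, "ty": -2.2, "tz": 0, "wx": 0, "wy": 0, "wz": 0}
    - {"tx": -2.9, "ty": -2.2, "tz": 0, "wx": 0, "wy": 0, "wz": 0}
    - {"tx": -2.9, "ty": -2.2, "tz": 0, "wx": 0, "wy": 0, "wz": 0}
    - {"tx": -2.9, "ty": -2.2, "tz": 0, "wx": 0, "wy": 0, "wz": 0}
    - {"tx": -2.9, "ty": -2.2, "tz": 0, "wx": 0, "wy": 0, "wz": 0}
  gripper: 0

```text
time_s: 1.15
ee_pos: [431.0, 178.6, 231.9]
ee_rot: [180.0, -0.0, 160.9]
force: [0.6, -0.2, -0.1]
gripper_width: 14.1
gripper_force: 0.0
```

Call:
move_arm:
  plan:
    - {"tx": -2.5, "ty": -2.2, "tz": 0, "wx": 0, "wy": 0, "wz": 0}
    - {"tx": -2.5, "ty": -2.2, "tz": 0, "wx": 0, "wy": 0, "wz": 0}
    - {"tx": -2.5, "ty": -2.2, "tz": 0, "wx": 0, "wy": 0, "wz": 0}
    - {"tx": -2.5, "ty": -2.2, "tz": 0, "wx": 0, "wy": 0, "wz": 0}
    - {"tx": -2.5, "ty": -2.2, "tz": 0, "wx": 0, "wy": 0, "wz": 0}
    - {"tx": 0, "ty": 0, "tz": 0, "wx": -0.0123, "wy": -0.0868, "wz": -0.045}
    - {"tx": 0, "ty": 0, "tz": 0, "wx": -0.0123, "wy": -0.0868, "wz": -0.045}
    - {"tx": 0, "ty": 0, "tz": 0, "wx": -0.0123, "wy": -0.0868, "wz": -0.045}
    - {"tx": 0, "ty": 0, "tz": 0, "wx": -0.0123, "wy": -0.0868, "wz": -0.045}
    - {"tx": 0, "ty": 0, "tz": 0, "wx": -0.0123, "wy": -0.0868, "wz": -0.045}
    - {"tx": 0, "ty": 0, "tz": 0, "wx": -0.0123, "wy": -0.0868, "wz": -0.045}
    - {"tx": 0, "ty": 0, "tz": 0, "wx": 0, "wy": 0, "wz": 0}

```text
time_s: 2.15
ee_pos: [507.5, 35.1, 228.7]
ee_rot: [180.0, 29.7, 176.8]
force: [-0.9, 0.6, -1.3]
gripper_width: 0.4
gripper_force: 0.0
```

```bash
python3 - <<'E'
from m0 import *
p=np.load("tab.npy"); rot=R.from_euler('z',p[2])*R.from_euler('y',-np.radians(30))*DOWN
go(tab(p,[(207,0,10)])[0],rot)
s=env.state(); print(s["ee_pos"],s["ee_rot"],s["force"],s["gripper_width"],s["qpos"])
E
```

```text
shift [-4.215 -0.768  5.545] rot [ 0.0004 -0.0048  0.0006]  after-rot shift [-4.188 -0.763  5.566]
[507.52193039  35.07470268 228.74236778] [179.99579981  29.72236064 176.83091625] [-0.94260575  0.6072441  -1.31192677] 0.44763241372963053 [  5.47155368  -1.56554649 118.54449265  -7.68385648  33.81746845
 -76.08650246]
```

Call:
move_arm:
  plan:
    - {"tx": -0.7, "ty": -0.15, "tz": 0.9, "wx": 0, "wy": 0, "wz": 0}
    - {"tx": -0.7, "ty": -0.15, "tz": 0.9, "wx": 0, "wy": 0, "wz": 0}
    - {"tx": -0.7, "ty": -0.15, "tz": 0.9, "wx": 0, "wy": 0, "wz": 0}
    - {"tx": -0.7, "ty": -0.15, "tz": 0.9, "wx": 0, "wy": 0, "wz": 0}
    - {"tx": -0.7, "ty": -0.1, "tz": 0.9, "wx": 0, "wy": 0, "wz": 0}
    - {"tx": -0.35, "ty": 0, "tz": 0.5, "wx": 0, "wy": 0, "wz": 0}
    - {"tx": -0.35, "ty": 0, "tz": 0.5, "wx": 0, "wy": 0, "wz": 0}
    - {"tx": -0.35, "ty": 0, "tz": 0.6, "wx": 0, "wy": 0, "wz": 0}
    - {"tx": -0.35, "ty": 0, "tz": 0.64, "wx": 0, "wy": 0, "wz": 0}

```text
time_s: 2.9
ee_pos: [588.5, 24.2, 197.5]
ee_rot: [179.9, 30.0, 176.7]
force: [-2.5, -0.5, -0.0]
gripper_width: 0.5
gripper_force: 1.0
```

Call:
move_arm:
  plan:
    - {"tx": -0.31, "ty": 0, "tz": 0.66, "wx": 0, "wy": 0, "wz": 0}
    - {"tx": -0.31, "ty": 0, "tz": 0.66, "wx": 0, "wy": 0, "wz": 0}
    - {"tx": -0.26, "ty": 0, "tz": 0.68, "wx": 0, "wy": 0, "wz": 0}
    - {"tx": -0.26, "ty": 0, "tz": 0.68, "wx": 0, "wy": 0, "wz": 0}

```text
time_s: 3.23
ee_pos: [612.0, 23.0, 180.2]
ee_rot: [179.9, 30.0, 176.7]
force: [-2.5, -0.4, -0.1]
gripper_width: 0.3
gripper_force: 0.9
```

Call:
move_arm:
  plan:
    - {"tx": -0.18, "ty": 0, "tz": 0.7, "wx": 0, "wy": 0, "wz": 0}
    - {"tx": -0.18, "ty": 0, "tz": 0.7, "wx": 0, "wy": 0, "wz": 0}
    - {"tx": -0.13, "ty": 0, "tz": 0.71, "wx": 0, "wy": 0, "wz": 0}
    - {"tx": -0.13, "ty": 0, "tz": 0.71, "wx": 0, "wy": 0, "wz": 0}
    - {"tx": -0.08, "ty": 0, "tz": 0.72, "wx": 0, "wy": 0, "wz": 0}
    - {"tx": -0.08, "ty": 0, "tz": 0.72, "wx": 0, "wy": 0, "wz": 0}
    - {"tx": -0.05, "ty": 0, "tz": 0.73, "wx": 0, "wy": 0, "wz": 0}
    - {"tx": -0.05, "ty": 0, "tz": 0.73, "wx": 0, "wy": 0, "wz": 0}
    - {"tx": 0, "ty": 0, "tz": 0.73, "wx": 0, "wy": 0, "wz": 0}
    - {"tx": 0, "ty": 0, "tz": 0.73, "wx": 0, "wy": 0, "wz": 0}

```text
time_s: 4.07
ee_pos: [655.7, 20.7, 122.4]
ee_rot: [179.9, 30.1, 176.7]
force: [0.2, -0.8, 2.1]
gripper_width: 0.0
gripper_force: 0.8
```

Call:
move_arm:
  plan:
    - {"tx": 0.05, "ty": 0, "tz": 0.73, "wx": 0, "wy": 0, "wz": 0}
    - {"tx": 0.05, "ty": 0, "tz": 0.73, "wx": 0, "wy": 0, "wz": 0}
    - {"tx": 0.1, "ty": 0, "tz": 0.72, "wx": 0, "wy": 0, "wz": 0}
    - {"tx": 0.1, "ty": 0, "tz": 0.72, "wx": 0, "wy": 0, "wz": 0}
    - {"tx": 0.15, "ty": 0, "tz": 0.7, "wx": 0, "wy": 0, "wz": 0}

```text
time_s: 4.48
ee_pos: [669.5, 19.9, 88.8]
ee_rot: [179.9, 30.0, 176.7]
force: [0.4, 0.6, 1.9]
gripper_width: 0.5
gripper_force: 0.7
```

```bash
python3 - <<'E'
from m0 import *
p=np.load("tab.npy"); s=env.state(); print(s["ee_pos"],s["force"])
d=R.from_euler('z',-p[2]).apply(np.array(s["ee_pos"])-[p[0],p[1],20]); print(d,np.hypot(d[0],d[2]),np.arctan2(d[2],d[0])-.048-.175)
E
```

```text
[669.5349743   19.86220504  88.75224466] [0.39887151 0.62147467 1.87624857]
[198.57541456   1.51081123  68.75224466] 210.140587260059 0.11030996141416421
```

Call:
move_arm:
  plan:
    - {"tx": 0.18, "ty": 0, "tz": 0.7, "wx": 0, "wy": 0, "wz": 0}
    - {"tx": 0.2, "ty": 0, "tz": 0.7, "wx": 0, "wy": 0, "wz": 0}
    - {"tx": 0.1, "ty": 0, "tz": 0.4, "wx": 0, "wy": 0, "wz": 0}
    - {"tx": 0, "ty": 0, "tz": 0, "wx": 0, "wy": 0, "wz": 0}

```text
time_s: 4.82
ee_pos: [673.7, 19.6, 72.0]
ee_rot: [179.9, 30.0, 176.7]
force: [-5.3, -0.2, 8.6]
gripper_width: 0.4
gripper_force: 5.1
```

Call:
move_arm:
  plan:
    - {"tx": 0.1, "ty": 0, "tz": 0.2, "wx": 0, "wy": 0, "wz": 0}
    - {"tx": 0.1, "ty": 0, "tz": 0.2, "wx": 0, "wy": 0, "wz": 0}
    - {"tx": 0, "ty": 0, "tz": 0, "wx": 0, "wy": 0, "wz": 0}

```text
time_s: 5.07
ee_pos: [674.0, 19.6, 71.4]
ee_rot: [179.9, 30.3, 176.7]
force: [-19.6, 0.7, 32.9]
gripper_width: 0.7
gripper_force: 17.6
```

Call:
move_arm:
  plan:
    - {"tx": 0, "ty": 0, "tz": -0.6, "wx": 0, "wy": 0, "wz": 0}
    - {"tx": 0, "ty": 0, "tz": -2, "wx": 0, "wy": 0, "wz": 0}
    - {"tx": 0, "ty": 0, "tz": -4, "wx": 0, "wy": 0, "wz": 0}
    - {"tx": 0, "ty": 0, "tz": -4, "wx": 0, "wy": 0, "wz": 0}
    - {"tx": 0, "ty": 0, "tz": -4, "wx": 0, "wy": 0, "wz": 0}
    - {"tx": 0, "ty": 0, "tz": -4, "wx": 0, "wy": 0, "wz": 0}
    - {"tx": 0, "ty": -2, "tz": 0, "wx": 0, "wy": 0.105, "wz": 0}
    - {"tx": 0, "ty": -2, "tz": 0, "wx": 0, "wy": 0.105, "wz": 0}
    - {"tx": 0, "ty": -2, "tz": 0, "wx": 0, "wy": 0.105, "wz": 0}
    - {"tx": 0, "ty": -2, "tz": 0, "wx": 0, "wy": 0.105, "wz": 0}
    - {"tx": 0, "ty": -2, "tz": 0, "wx": 0, "wy": 0.105, "wz": 0}
    - {"tx": 0, "ty": -2, "tz": 0, "wx": 0, "wy": 0, "wz": 0}

```text
time_s: 6.07
ee_pos: [577.2, -96.6, 226.1]
ee_rot: [179.9, -0.3, 176.8]
force: [0.8, -0.5, -0.3]
gripper_width: 0.5
gripper_force: 0.0
```

```bash
python3 - <<'E'
from m0 import *
go((524,-293,240),down(-.056)); print(env.state()["ee_pos"])
E
```

```text
shift [  4.214 -19.902  -1.4  ] rot [ 0.0015 -0.005  -0.0002]  after-rot shift [  4.21  -19.904  -1.39 ]
[577.17526417 -96.63102422 226.09713448]
```

Call:
move_arm:
  plan:
    - {"tx": 1.1, "ty": -3.3, "tz": -0.4, "wx": 0, "wy": 0, "wz": 0}
    - {"tx": 1.1, "ty": -3.3, "tz": -0.4, "wx": 0, "wy": 0, "wz": 0}
    - {"tx": 1.1, "ty": -3.3, "tz": -0.4, "wx": 0, "wy": 0, "wz": 0}
    - {"tx": 1.1, "ty": -3.3, "tz": -0.4, "wx": 0, "wy": 0, "wz": 0}
    - {"tx": 1.1, "ty": -3.3, "tz": -0.4, "wx": 0, "wy": 0, "wz": 0}
    - {"tx": 1.1, "ty": -3.3, "tz": 0, "wx": 0, "wy": 0, "wz": 0}
    - {"tx": 0, "ty": 0, "tz": 0, "wx": 0, "wy": 0, "wz": 0}
    - {"tx": 0, "ty": 0, "tz": 0, "wx": 0, "wy": 0, "wz": 0}
  gripper: 6

```text
time_s: 6.73
ee_pos: [496.4, -290.3, 246.6]
ee_rot: [179.8, -0.2, 176.6]
force: [0.4, 1.2, -0.2]
gripper_width: 50.7
gripper_force: 0.0
```

```bash
python3 - <<'E'
from h import *
import pickle
fs={n:grab_frame(n) for n in ("scene","top","wrist")}
pickle.dump(fs,open("f1.pkl","wb"))
s=env.state(); print(s["ee_pos"],s["ee_rot"],s["qpos"],s["gripper_width"])
save(fs["wrist"],"w1",None,1.42)
a=cv2.resize(fs["top"]["color"][165:285,145:300,::-1],None,fx=5,fy=5,interpolation=cv2.INTER_CUBIC)
cv2.imwrite("pics/t2.png",a)
E
```

```text
[ 497.7475142  -288.09407927  247.02835723] [ 1.79857944e+02 -9.80778227e-02  1.76837072e+02] [-3.12540437e+01  1.73502575e+01  8.62406105e+01  8.13670440e-02
  7.65625599e+01 -1.18110009e+02] 59.10064934006233
```

View pics/w1.png

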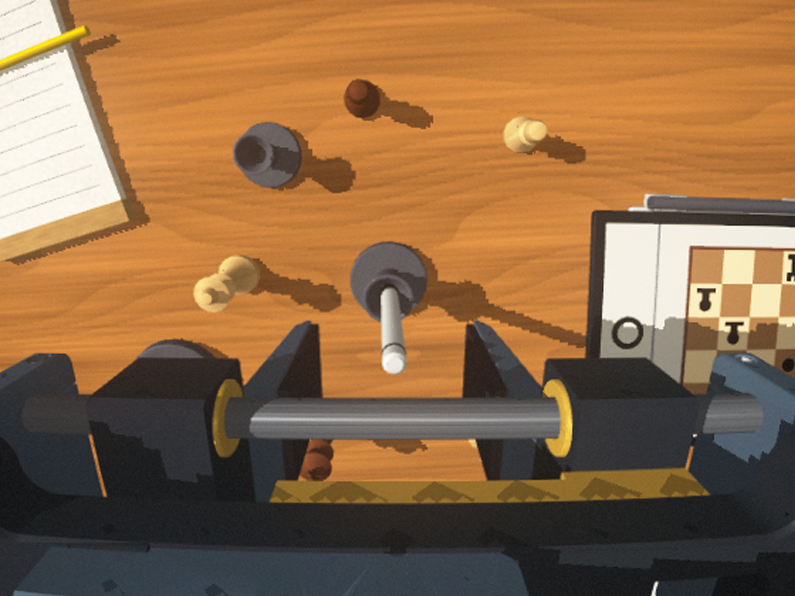

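View pics/t2.png

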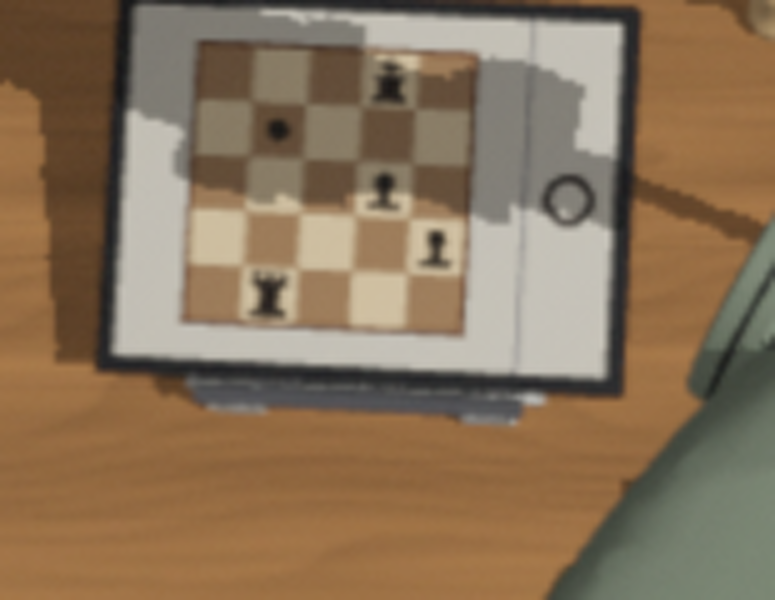

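```bash
python3 - <<'E'
from m0 import *
g=pickle.load(open("f1.pkl","rb")); t1,w1=g["top"],g["wrist"]
A=lambda x,y:(145+x/5-.4,165+y/5-.4); W=lambda x,y:(x/1.42-.15,y/1.42-.15)
ti=[A(197,40),A(477,54),A(464,333),A(181,322)]; 
slab=[(223,145,10),(223,-145,10)]; si=[A(120,1),A(638,10)]
def P(p): return tab([*p[:3],0],[(p[3]+a*75,p[4]+b*75,10) for a,b in((1,1),(1,-1),(-1,-1),(-1,1))]+slab)
r=least_squares(lambda p:(proj(t1,P(p))-(ti+si)).ravel(),[471,29,-.056,115,20]); print(r.x,np.round(r.fun,1))
p=[*r.x[:3],0]; np.save("tab1.npy",r.x)
n=tab(p,[(0,0,1)])[0]-tab(p,[(0,0,0)])[0]; o=tab(p,[(0,0,10)])[0]
for nm,q in (("rook",A(269,296)),("dot",A(278,129)),("ring",A(569,200))):
    w=plane(t1,[q],o,n)[0]; loc=R.from_euler('y',.175).apply(R.from_euler('z',-p[2]).apply(w-[p[0],p[1],0])-[0,0,20]); print(nm,w,loc)
print("rook/dot by grid",tab(p,[(r.x[3]-60,r.x[4]+30,10),(r.x[3]+30,r.x[4]+30,10)]))
print("wrist ring, board corner",plane(w1,[W(627,333),W(689,247)],o,n), "exp",tab(p,[(r.x[3]-75,r.x[4]-75,10)]))
print("top3",tri([t,s,w1],[T(629,190),C(207,110),W(394,362)]),tri([t,w1],[T(629,190),W(394,362)]))
print("foot",atz(t,[T(605,239)],8),atz(w1,[W(389,281)],8)); print("mouth w",atz(w1,[W(388,292)],70))
E
```

```text
[ 4.60439990e+02  2.70065713e+01 -4.76072479e-02  1.22503884e+02
  2.24011457e+01] [ 0.4  1.2 -1.   0.1 -0.6 -0.8  1.2 -0.5 -0.9 -0.7  0.9  0.7]
rook [522.07087861  77.06556939  40.61842352] [61.86475993 52.93524954 10.        ]
dot [611.92470611  71.79765985  56.53167964] [153.26345238  51.94938636  10.        ]
ring [571.10379679 -86.98299405  50.65837959] [ 119.52981914 -108.59400445   10.        ]
rook/dot by grid [[522.6741102   76.5021198   40.7297002 ]
 [611.19908516  72.28450255  56.39943258]]
wrist ring, board corner [[573.05292805 -84.98597186  50.985809  ]
 [501.50049234 -27.72475366  37.8672487 ]] exp [[502.9230747  -27.67597783  38.11807813]]
top3 (array([ 526.14428114, -291.61243874,  180.6194131 ]), [np.float64(1.315652752539186), np.float64(0.6318967363939718), np.float64(4.633352054015033)]) (array([ 515.8639909 , -288.69091883,  210.02374826]), [np.float64(0.12146137465482805), np.float64(0.39932604124641596)])
foot [[ 522.45801624 -294.83617652    8.        ]] [[ 525.05238526 -292.11613853    8.        ]]
mouth w [[ 518.34713254 -292.33113021   70.        ]]
```

```bash
python3 - <<'E'
from m0 import *
g=pickle.load(open("f1.pkl","rb")); w1=g["wrist"]
W=lambda x,y:(x/1.42-.15,y/1.42-.15)
for z in (170,178): print(atz(w1,[W(394,362)],z),atz(t,[T(629,190)],z),atz(s,[C(207,110)],z))
e=env.state()["ee_pos"]; print(e,proj(w1,[e,(524,-293,178),(523,-293,70)])*1.42)
go((523,-292,247),down(-.056))
E
```

```text
[[ 533.78903613 -289.15522123  170.        ]] [[ 525.9658465 -294.6369288  170.       ]] [[ 513.65847227 -291.19209268  170.        ]]
[[ 530.17138189 -289.01562201  178.        ]] [[ 523.97864844 -293.49694307  178.        ]] [[ 523.87020866 -292.39214653  178.        ]]
[ 497.7475142  -288.09407927  247.02835723] [[392.9336588  359.11420841]
 [386.221506   352.24017793]
 [387.29217205 297.44267503]]
shift [-2.543e+00 -2.510e-01 -2.000e-03] rot [ 0.0025 -0.0017  0.0008]  after-rot shift [-2.543 -0.249  0.003]
```

Call:
move_arm:
  plan:
    - {"tx": -2.7, "ty": -0.25, "tz": 0, "wx": 0, "wy": 0, "wz": 0}
    - {"tx": 0, "ty": 0, "tz": 0, "wx": 0, "wy": 0, "wz": 0}
    - {"tx": 0, "ty": 0, "tz": 2, "wx": 0, "wy": 0, "wz": 0}
    - {"tx": 0, "ty": 0, "tz": 2, "wx": 0, "wy": 0, "wz": 0}
    - {"tx": 0, "ty": 0, "tz": 2, "wx": 0, "wy": 0, "wz": 0}
    - {"tx": 0, "ty": 0, "tz": 2, "wx": 0, "wy": 0, "wz": 0}
    - {"tx": 0, "ty": 0, "tz": 2, "wx": 0, "wy": 0, "wz": 0}
    - {"tx": 0, "ty": 0, "tz": 2, "wx": 0, "wy": 0, "wz": 0}
    - {"tx": 0, "ty": 0, "tz": 1.2, "wx": 0, "wy": 0, "wz": 0}
    - {"tx": 0, "ty": 0, "tz": 0, "wx": 0, "wy": 0, "wz": 0}

```text
time_s: 7.72
ee_pos: [522.9, -290.5, 112.5]
ee_rot: [179.7, -0.4, 176.9]
force: [-0.4, -0.2, -1.2]
gripper_width: 59.7
gripper_force: 0.0
```

Call:
move_arm:
  plan:
    - {"tx": 0, "ty": 0, "tz": 0, "wx": 0, "wy": 0, "wz": 0}
    - {"tx": 0, "ty": 0, "tz": 0, "wx": 0, "wy": 0, "wz": 0}
    - {"tx": 0, "ty": 0, "tz": 0, "wx": 0, "wy": 0, "wz": 0}
    - {"tx": 0, "ty": 0, "tz": 0, "wx": 0, "wy": 0, "wz": 0}
    - {"tx": 0, "ty": 0, "tz": 0, "wx": 0, "wy": 0, "wz": 0}
    - {"tx": 0, "ty": 0, "tz": 0, "wx": 0, "wy": 0, "wz": 0}
    - {"tx": 0, "ty": 0, "tz": 0, "wx": 0, "wy": 0, "wz": 0}
    - {"tx": 0, "ty": 0, "tz": 0, "wx": 0, "wy": 0, "wz": 0}
  gripper: 0.5
  force: 20

```text
time_s: 8.38
ee_pos: [524.4, -293.2, 115.8]
ee_rot: [179.9, -0.0, 176.8]
force: [-0.5, -0.7, 0.6]
gripper_width: 13.9
gripper_force: 20.0
```

Call:
move_arm:
  plan:
    - {"tx": 0, "ty": 0, "tz": -1, "wx": 0, "wy": 0, "wz": 0}
    - {"tx": 0, "ty": 0, "tz": -1.5, "wx": 0, "wy": 0, "wz": 0}
    - {"tx": 0, "ty": 0, "tz": -1.5, "wx": 0, "wy": 0, "wz": 0}
    - {"tx": 0, "ty": 0, "tz": -1.5, "wx": 0, "wy": 0, "wz": 0}
    - {"tx": 0, "ty": 0, "tz": -1.5, "wx": 0, "wy": 0, "wz": 0}
    - {"tx": 0, "ty": 0, "tz": -1.5, "wx": 0, "wy": 0, "wz": 0}
    - {"tx": 0, "ty": 0, "tz": -1.5, "wx": 0, "wy": 0, "wz": 0}
    - {"tx": 0, "ty": 0, "tz": 0, "wx": 0, "wy": 0, "wz": 0}
    - {"tx": 0, "ty": 0, "tz": 0, "wx": 0, "wy": 0, "wz": 0}
    - {"tx": 0, "ty": 0, "tz": 0, "wx": 0, "wy": 0, "wz": 0}
    - {"tx": 0, "ty": 0, "tz": 0, "wx": 0, "wy": 0, "wz": 0}
    - {"tx": 0, "ty": 0, "tz": 0, "wx": 0, "wy": 0, "wz": 0}

```text
time_s: 9.38
ee_pos: [524.0, -292.9, 214.5]
ee_rot: [179.9, -0.1, 176.8]
force: [0.2, 0.2, 0.1]
gripper_width: 13.6
gripper_force: 20.0
```

```bash
python3 - <<'E'
from h import *
import pickle
fs={n:grab_frame(n) for n in ("scene","top","wrist")}
pickle.dump(fs,open("f2.pkl","wb"))
s=env.state(); print(s["ee_pos"],s["ee_rot"])
q=proj(fs["scene"],[np.array(s["ee_pos"])-[0,0,101]])[0]; print(q)
x,y=int(q[0])-45,int(q[1])-85
a=cv2.resize(fs["scene"]["color"][y:y+140,x:x+93,::-1],None,fx=4.2,fy=4.2,interpolation=cv2.INTER_CUBIC)
W=fs["wrist"]; q2=proj(W,[np.array(s["ee_pos"])-[0,0,101]])[0]; print(q2)
x2,y2=int(q2[0])-47,int(q2[1])-60
b=cv2.resize(W["color"][y2:y2+140,x2:x2+93,::-1],None,fx=4.2,fy=4.2,interpolation=cv2.INTER_CUBIC)
print(x,y,x2,y2,a.shape,b.shape)
cv2.imwrite("pics/sw2.png",np.hstack([a,b]))
E
```

```text
[ 524.25286876 -293.06337948  214.95648489] [ 1.79889125e+02 -9.73592896e-02  1.76788676e+02]
[222.15156395 223.56964848]
[275.71592643 205.71638066]
177 138 228 145 (588, 391, 3) (588, 391, 3)
```

View pics/sw2.png

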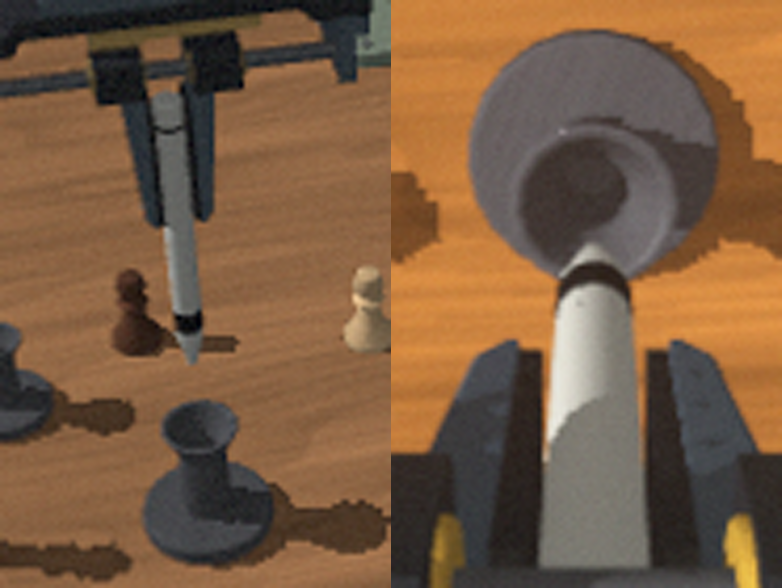

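```bash
python3 - <<'E'
from m0 import *
g=pickle.load(open("f2.pkl","rb")); S2,W2=g["scene"],g["wrist"]
a=lambda x,y:(177+x/4.2-.4,138+y/4.2-.4); b=lambda x,y:(228+(x-391)/4.2-.4,145+y/4.2-.4)
e=env.state()["ee_pos"]
print("tip",tri([S2,W2],[a(193,363),b(592,241)]),atz(S2,[a(193,363)],e[2]-101),atz(W2,[b(592,241)],e[2]-101))
print("mouth",tri([S2,W2],[a(200,427),b(597,200)]),atz(S2,[a(200,427)],70),atz(W2,[b(597,200)],70))
print("foot s",atz(S2,[a(208,503)],12),atz(W2,[b(594,155)],12))
E
```

```text
tip (array([ 521.84142363, -292.59435982,  110.40154377]), [np.float64(0.2626903166473819), np.float64(0.6246967896548796)]) [[ 525.93743905 -292.51575283  113.95648489]] [[ 520.83178213 -293.09850464  113.95648489]]
mouth (array([ 523.15317015, -291.99755098,   66.83948016]), [np.float64(0.019927360607062114), np.float64(0.04250204589416172)]) [[ 526.50134521 -292.4360945    70.        ]] [[ 522.41517373 -291.9280328    70.        ]]
foot s [[ 525.08566975 -292.29895407   12.        ]] [[ 522.94515139 -292.53123873   12.        ]]
```

```bash
python3 - <<'E'
from h import *
go((523.8,76.8,170),down(-.056))
E
```

```text
shift [ 2.11  36.917  4.571] rot [ 0.0019 -0.0017 -0.    ]  after-rot shift [ 2.115 36.926  4.496]
```

Call:
move_arm:
  plan:
    - {"tx": 0.2, "ty": 2, "tz": 0, "wx": 0, "wy": 0, "wz": 0}
    - {"tx": 0.2, "ty": 3.3, "tz": 0, "wx": 0, "wy": 0, "wz": 0}
    - {"tx": 0.2, "ty": 3.5, "tz": 0, "wx": 0, "wy": 0, "wz": 0}
    - {"tx": 0.2, "ty": 3.5, "tz": 0, "wx": 0, "wy": 0, "wz": 0}
    - {"tx": 0.2, "ty": 3.5, "tz": 0, "wx": 0, "wy": 0, "wz": 0}
    - {"tx": 0.2, "ty": 3.5, "tz": 0, "wx": 0, "wy": 0, "wz": 0}
    - {"tx": 0.2, "ty": 3.5, "tz": 0, "wx": 0, "wy": 0, "wz": 0}
    - {"tx": 0.2, "ty": 3.5, "tz": 0, "wx": 0, "wy": 0, "wz": 0}
    - {"tx": 0.2, "ty": 3.5, "tz": 0.5, "wx": 0, "wy": 0, "wz": 0}
    - {"tx": 0.2, "ty": 3.4, "tz": 1, "wx": 0, "wy": 0, "wz": 0}
    - {"tx": 0.1, "ty": 2.4, "tz": 1, "wx": 0, "wy": 0, "wz": 0}
    - {"tx": 0, "ty": 1.3, "tz": 1, "wx": 0, "wy": 0, "wz": 0}

```text
time_s: 10.53
ee_pos: [523.9, 79.1, 180.7]
ee_rot: [179.9, -0.0, 176.9]
force: [-0.3, -0.6, -1.1]
gripper_width: 13.3
gripper_force: 20.0
```

Call:
move_arm:
  plan:
    - {"tx": 0, "ty": 0, "tz": 0.5, "wx": 0, "wy": 0, "wz": 0}
    - {"tx": 0, "ty": 0, "tz": 0.5, "wx": 0, "wy": 0, "wz": 0}
    - {"tx": 0, "ty": 0, "tz": 0, "wx": 0, "wy": 0, "wz": 0}
    - {"tx": 0, "ty": 0, "tz": 0, "wx": 0, "wy": 0, "wz": 0}
    - {"tx": 0, "ty": 0, "tz": 0, "wx": 0, "wy": 0, "wz": 0}

```text
time_s: 10.95
ee_pos: [524.6, 75.3, 171.6]
ee_rot: [179.9, 0.0, 176.7]
force: [0.8, 0.1, -0.1]
gripper_width: 13.2
gripper_force: 20.0
```

```bash
python3 - <<'E'
from m0 import *
fs={n:grab_frame(n) for n in ("scene","top","wrist")}
pickle.dump(fs,open("f3.pkl","wb"))
s=env.state(); print(s["ee_pos"],s["ee_rot"],s["force"])
go((523.8,76.8,147),down(-.056))
im=[]
for n in ("scene","wrist"):
    q=proj(fs[n],[(522.3,77,45)])[0]; x,y=int(q[0])-47,int(q[1])-70; print(n,q,x,y)
    im.append(cv2.resize(fs[n]["color"][y:y+140,x:x+94,::-1],(395,588),interpolation=cv2.INTER_CUBIC))
cv2.imwrite("pics/sw3.png",np.hstack(im))
E
```

```text
[524.5229362   75.76061707 171.63800078] [1.79916666e+02 2.42041790e-02 1.76720858e+02] [ 0.50955286 -0.57125601  0.19162198]
shift [0.079 0.096 2.464] rot [ 0.0015  0.0004 -0.0012]  after-rot shift [0.078 0.1   2.464]
scene [375.18488403 216.59914728] 328 146
wrist [277.13226088 195.68900284] 230 125
```

View pics/sw3.png

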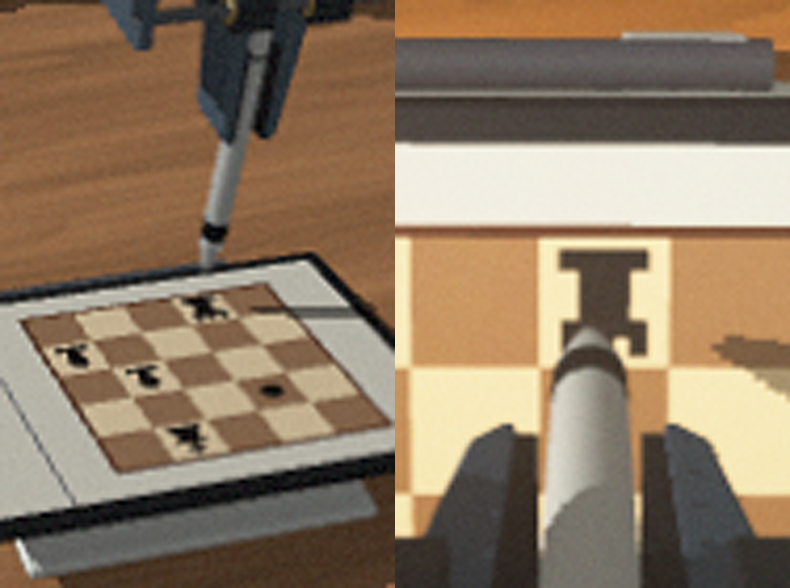

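```bash
python3 - <<'E'
from m0 import *
g=pickle.load(open("f3.pkl","rb")); S3,W3=g["scene"],g["wrist"]
k=4.2; a=lambda x,y:(328+x/k-.4,146+y/k-.4); b=lambda x,y:(230+(x-395)/k-.4,125+y/k-.4)
q=np.load("tab1.npy"); p=[*q[:3],0]
n=tab(p,[(0,0,1)])[0]-tab(p,[(0,0,0)])[0]; o=tab(p,[(0,0,10)])[0]
print("rook w",plane(W3,[b(605,301)],o,n),"s",plane(S3,[a(204,308)],o,n),"dot s",plane(S3,[a(271,391)],o,n),"top fit (522.3,76.8),(611.5,72)")
print("tip w",atz(W3,[b(590,330)],70.6),"s",atz(S3,[a(207,269)],70.6),tri([S3,W3],[a(207,269),b(590,330)]))
E
```

```text
rook w [[524.02629023  79.32641129  40.94474227]] s [[527.37901021  77.74034999  41.55020584]] dot s [[615.46199257  71.92698155  57.15530562]] top fit (522.3,76.8),(611.5,72)
tip w [[522.65301705  75.86282151  70.6       ]] s [[526.46398386  75.26377431  70.6       ]] (array([523.63467347,  76.37321427,  68.13418818]), [np.float64(0.26271503927548095), np.float64(0.6966446668156434)])
```

Call:
move_arm:
  plan:
    - {"tx": -0.12, "ty": 0.3, "tz": 0, "wx": 0, "wy": 0, "wz": 0}
    - {"tx": 0, "ty": 0, "tz": 0.8, "wx": 0, "wy": 0, "wz": 0}
    - {"tx": 0, "ty": 0, "tz": 0.8, "wx": 0, "wy": 0, "wz": 0}
    - {"tx": 0, "ty": 0, "tz": 0.6, "wx": 0, "wy": 0, "wz": 0}
    - {"tx": 0, "ty": 0, "tz": 0, "wx": 0, "wy": 0, "wz": 0}
    - {"tx": 0, "ty": 0, "tz": 0, "wx": 0, "wy": 0, "wz": 0}
    - {"tx": 0, "ty": 0, "tz": 0, "wx": 0, "wy": 0, "wz": 0}

```text
time_s: 11.68
ee_pos: [525.6, 79.5, 149.0]
ee_rot: [179.9, -0.0, 176.8]
force: [-0.6, 0.8, -1.0]
gripper_width: 13.7
gripper_force: 20.0
```

Call:
move_arm:
  plan:
    - {"tx": 0, "ty": 0, "tz": 0.15, "wx": 0, "wy": 0, "wz": 0}
    - {"tx": 0, "ty": 0, "tz": 0.15, "wx": 0, "wy": 0, "wz": 0}
    - {"tx": 0, "ty": 0, "tz": 0, "wx": 0, "wy": 0, "wz": 0}

```text
time_s: 11.93
ee_pos: [525.4, 79.4, 146.0]
ee_rot: [179.9, -0.0, 176.8]
force: [-0.5, 0.7, -0.5]
gripper_width: 13.4
gripper_force: 20.0
```

Call:
move_arm:
  plan:
    - {"tx": 0, "ty": 0, "tz": 0.1, "wx": 0, "wy": 0, "wz": 0}
    - {"tx": 0, "ty": 0, "tz": 0.1, "wx": 0, "wy": 0, "wz": 0}
    - {"tx": 0, "ty": 0, "tz": 0, "wx": 0, "wy": 0, "wz": 0}

```text
time_s: 12.18
ee_pos: [525.4, 79.4, 143.9]
ee_rot: [179.9, -0.1, 176.8]
force: [-0.2, -0.0, -0.9]
gripper_width: 13.4
gripper_force: 20.0
```

Call:
move_arm:
  plan:
    - {"tx": 0, "ty": 0, "tz": 0.1, "wx": 0, "wy": 0, "wz": 0}
    - {"tx": 0, "ty": 0, "tz": 0, "wx": 0, "wy": 0, "wz": 0}

```text
time_s: 12.35
ee_pos: [525.4, 79.4, 143.0]
ee_rot: [179.9, -0.0, 176.8]
force: [0.5, 0.1, -0.9]
gripper_width: 13.4
gripper_force: 20.0
```

Call:
move_arm:
  plan:
    - {"tx": 0, "ty": 0, "tz": 0.06, "wx": 0, "wy": 0, "wz": 0}
    - {"tx": 0, "ty": 0, "tz": 0, "wx": 0, "wy": 0, "wz": 0}

```text
time_s: 12.52
ee_pos: [525.4, 79.4, 142.4]
ee_rot: [179.9, -0.0, 176.8]
force: [0.0, -0.0, -0.1]
gripper_width: 13.6
gripper_force: 20.0
```

Call:
move_arm:
  plan:
    - {"tx": 0, "ty": 0, "tz": 0.06, "wx": 0, "wy": 0, "wz": 0}
    - {"tx": 0, "ty": 0, "tz": 0, "wx": 0, "wy": 0, "wz": 0}

```text
time_s: 12.68
ee_pos: [525.4, 79.4, 141.8]
ee_rot: [179.9, -0.0, 176.8]
force: [-0.0, 0.2, 0.2]
gripper_width: 13.9
gripper_force: 20.0
```

Call:
move_arm:
  plan:
    - {"tx": 0, "ty": 0, "tz": 0.06, "wx": 0, "wy": 0, "wz": 0}
    - {"tx": 0, "ty": 0, "tz": 0, "wx": 0, "wy": 0, "wz": 0}

```text
time_s: 12.85
ee_pos: [525.5, 79.4, 141.3]
ee_rot: [179.9, -0.0, 176.8]
force: [-0.0, -0.4, -0.7]
gripper_width: 13.6
gripper_force: 20.0
```

Call:
move_arm:
  plan:
    - {"tx": 0, "ty": 0, "tz": 0.06, "wx": 0, "wy": 0, "wz": 0}
    - {"tx": 0, "ty": 0, "tz": 0, "wx": 0, "wy": 0, "wz": 0}

```text
time_s: 13.02
ee_pos: [525.5, 79.4, 140.6]
ee_rot: [179.9, -0.0, 176.8]
force: [-0.0, -0.1, -0.6]
gripper_width: 13.6
gripper_force: 20.0
```

Call:
move_arm:
  plan:
    - {"tx": 0, "ty": 0, "tz": 0.06, "wx": 0, "wy": 0, "wz": 0}
    - {"tx": 0, "ty": 0, "tz": 0, "wx": 0, "wy": 0, "wz": 0}

```text
time_s: 13.18
ee_pos: [525.6, 79.5, 140.4]
ee_rot: [179.9, -0.0, 176.8]
force: [-0.5, -0.3, 1.7]
gripper_width: 13.5
gripper_force: 20.0
```

Call:
move_arm:
  plan:
    - {"tx": 0, "ty": 0, "tz": 0.06, "wx": 0, "wy": 0, "wz": 0}
    - {"tx": 0, "ty": 0, "tz": 0, "wx": 0, "wy": 0, "wz": 0}

```text
time_s: 13.35
ee_pos: [525.7, 79.5, 140.2]
ee_rot: [179.9, 0.0, 176.8]
force: [0.3, -0.9, 4.9]
gripper_width: 13.5
gripper_force: 20.0
```

Call:
move_arm:
  plan:
    - {"tx": 0, "ty": 0, "tz": -0.5, "wx": 0, "wy": 0, "wz": 0}
    - {"tx": 0, "ty": 0, "tz": -1.5, "wx": 0, "wy": 0, "wz": 0}
    - {"tx": 0, "ty": 0, "tz": -1.5, "wx": 0, "wy": 0, "wz": 0}
    - {"tx": 0, "ty": 0, "tz": -1, "wx": 0, "wy": 0, "wz": 0}
    - {"tx": 0, "ty": 0, "tz": 0, "wx": 0, "wy": 0, "wz": 0}
    - {"tx": 0, "ty": 0, "tz": 0, "wx": 0, "wy": 0, "wz": 0}

```text
time_s: 13.85
ee_pos: [525.6, 79.4, 184.7]
ee_rot: [179.9, 0.0, 176.8]
force: [-0.1, 0.3, 0.2]
gripper_width: 13.4
gripper_force: 20.0
```

```bash
python3 - <<'E'
from h import *
go((614.9,74.2,180),down(-.056)); print(env.state()["ee_pos"])
E
```

```text
shift [-8.941 -0.022  0.472] rot [ 0.0016  0.0002 -0.0001]  after-rot shift [-8.941 -0.022  0.47 ]
[525.64421874  79.42358407 184.70100387]
```

Call:
move_arm:
  plan:
    - {"tx": -2, "ty": 0, "tz": 0, "wx": 0, "wy": 0, "wz": 0}
    - {"tx": -2.5, "ty": 0, "tz": 0, "wx": 0, "wy": 0, "wz": 0}
    - {"tx": -2.5, "ty": 0, "tz": 0, "wx": 0, "wy": 0, "wz": 0}
    - {"tx": -1.94, "ty": 0, "tz": 0, "wx": 0, "wy": 0, "wz": 0}
    - {"tx": 0, "ty": 0, "tz": 0.8, "wx": 0, "wy": 0, "wz": 0}
    - {"tx": 0, "ty": 0, "tz": 0.8, "wx": 0, "wy": 0, "wz": 0}
    - {"tx": 0, "ty": 0, "tz": 0.7, "wx": 0, "wy": 0, "wz": 0}
    - {"tx": 0, "ty": 0, "tz": 0, "wx": 0, "wy": 0, "wz": 0}
    - {"tx": 0, "ty": 0, "tz": 0, "wx": 0, "wy": 0, "wz": 0}
    - {"tx": 0, "ty": 0, "tz": 0, "wx": 0, "wy": 0, "wz": 0}

```text
time_s: 14.68
ee_pos: [614.2, 74.5, 161.7]
ee_rot: [179.9, -0.0, 176.8]
force: [-0.2, 1.0, -0.5]
gripper_width: 13.4
gripper_force: 20.0
```

Call:
move_arm:
  plan:
    - {"tx": 0, "ty": 0, "tz": 0.15, "wx": 0, "wy": 0, "wz": 0}
    - {"tx": 0, "ty": 0, "tz": 0.1, "wx": 0, "wy": 0, "wz": 0}
    - {"tx": 0, "ty": 0, "tz": 0, "wx": 0, "wy": 0, "wz": 0}

```text
time_s: 14.93
ee_pos: [614.6, 74.4, 159.2]
ee_rot: [179.9, -0.0, 176.8]
force: [0.6, 0.2, -0.4]
gripper_width: 13.7
gripper_force: 20.0
```

Call:
move_arm:
  plan:
    - {"tx": 0, "ty": 0, "tz": 0.1, "wx": 0, "wy": 0, "wz": 0}
    - {"tx": 0, "ty": 0, "tz": 0.1, "wx": 0, "wy": 0, "wz": 0}
    - {"tx": 0, "ty": 0, "tz": 0.06, "wx": 0, "wy": 0, "wz": 0}
    - {"tx": 0, "ty": 0, "tz": 0, "wx": 0, "wy": 0, "wz": 0}

```text
time_s: 15.27
ee_pos: [614.8, 74.4, 156.4]
ee_rot: [179.9, -0.0, 176.8]
force: [-0.6, 0.8, 0.0]
gripper_width: 13.6
gripper_force: 20.0
```

Call:
move_arm:
  plan:
    - {"tx": 0, "ty": 0, "tz": 0.06, "wx": 0, "wy": 0, "wz": 0}
    - {"tx": 0, "ty": 0, "tz": 0, "wx": 0, "wy": 0, "wz": 0}

```text
time_s: 15.43
ee_pos: [614.9, 74.4, 156.2]
ee_rot: [179.9, -0.0, 176.8]
force: [-1.6, 0.5, 2.1]
gripper_width: 13.5
gripper_force: 20.0
```

Call:
move_arm:
  plan:
    - {"tx": 0, "ty": 0, "tz": 0.04, "wx": 0, "wy": 0, "wz": 0}
    - {"tx": 0, "ty": 0, "tz": 0, "wx": 0, "wy": 0, "wz": 0}

```text
time_s: 15.6
ee_pos: [615.0, 74.4, 156.0]
ee_rot: [179.9, 0.0, 176.8]
force: [-0.8, -0.4, 3.9]
gripper_width: 13.7
gripper_force: 20.0
```

Call:
move_arm:
  plan:
    - {"tx": 0, "ty": 0, "tz": -0.5, "wx": 0, "wy": 0, "wz": 0}
    - {"tx": 0, "ty": 0, "tz": -1.5, "wx": 0, "wy": 0, "wz": 0}
    - {"tx": 0, "ty": 0, "tz": -1.5, "wx": 0, "wy": 0, "wz": 0}
    - {"tx": 0, "ty": 0, "tz": 0, "wx": 0, "wy": 0, "wz": 0}
    - {"tx": 0, "ty": 0, "tz": 0, "wx": 0, "wy": 0, "wz": 0}

```text
time_s: 16.02
ee_pos: [615.1, 74.4, 190.7]
ee_rot: [179.9, 0.0, 176.8]
force: [-0.6, -0.5, -0.7]
gripper_width: 13.8
gripper_force: 20.0
```

```bash
python3 - <<'E'
from h import *
go((574.6,-85,180),down(-.056)); print(env.state()["ee_pos"])
E
```

```text
shift [  3.156 -16.144   1.042] rot [ 0.0016  0.0008 -0.    ]  after-rot shift [  3.155 -16.142   1.071]
[615.13318287  74.4020273  190.70500956]
```

Call:
move_arm:
  plan:
    - {"tx": 0.6, "ty": -2, "tz": 0, "wx": 0, "wy": 0, "wz": 0}
    - {"tx": 0.6, "ty": -3, "tz": 0, "wx": 0, "wy": 0, "wz": 0}
    - {"tx": 0.6, "ty": -3.5, "tz": 0, "wx": 0, "wy": 0, "wz": 0}
    - {"tx": 0.6, "ty": -3.5, "tz": 0, "wx": 0, "wy": 0, "wz": 0}
    - {"tx": 0.5, "ty": -2.6, "tz": 0, "wx": 0, "wy": 0, "wz": 0}
    - {"tx": 0.25, "ty": -1.54, "tz": 0, "wx": 0, "wy": 0, "wz": 0}
    - {"tx": 0, "ty": 0, "tz": 1, "wx": 0, "wy": 0, "wz": 0}
    - {"tx": 0, "ty": 0, "tz": 1, "wx": 0, "wy": 0, "wz": 0}
    - {"tx": 0, "ty": 0, "tz": 1, "wx": 0, "wy": 0, "wz": 0}
    - {"tx": 0, "ty": 0, "tz": 0.4, "wx": 0, "wy": 0, "wz": 0}
    - {"tx": 0, "ty": 0, "tz": 0, "wx": 0, "wy": 0, "wz": 0}
    - {"tx": 0, "ty": 0, "tz": 0, "wx": 0, "wy": 0, "wz": 0}

```text
time_s: 17.02
ee_pos: [574.3, -84.0, 155.5]
ee_rot: [179.9, -0.1, 176.9]
force: [0.6, 0.6, -0.7]
gripper_width: 13.7
gripper_force: 20.0
```

Call:
move_arm:
  plan:
    - {"tx": 0, "ty": 0, "tz": 0.15, "wx": 0, "wy": 0, "wz": 0}
    - {"tx": 0, "ty": 0, "tz": 0.1, "wx": 0, "wy": 0, "wz": 0}
    - {"tx": 0, "ty": 0, "tz": 0.1, "wx": 0, "wy": 0, "wz": 0}
    - {"tx": 0, "ty": 0, "tz": 0, "wx": 0, "wy": 0, "wz": 0}

```text
time_s: 17.35
ee_pos: [574.3, -84.9, 152.7]
ee_rot: [179.9, -0.0, 176.8]
force: [0.0, -0.8, -0.0]
gripper_width: 13.3
gripper_force: 20.0
```

Call:
move_arm:
  plan:
    - {"tx": 0, "ty": 0, "tz": 0.1, "wx": 0, "wy": 0, "wz": 0}
    - {"tx": 0, "ty": 0, "tz": 0.1, "wx": 0, "wy": 0, "wz": 0}
    - {"tx": 0, "ty": 0, "tz": 0.04, "wx": 0, "wy": 0, "wz": 0}
    - {"tx": 0, "ty": 0, "tz": 0, "wx": 0, "wy": 0, "wz": 0}

```text
time_s: 17.68
ee_pos: [574.5, -85.0, 150.7]
ee_rot: [179.9, 0.0, 176.8]
force: [-0.0, 0.2, 1.6]
gripper_width: 13.4
gripper_force: 20.0
```

Call:
move_arm:
  plan:
    - {"tx": 0, "ty": 0, "tz": 0.05, "wx": 0, "wy": 0, "wz": 0}
    - {"tx": 0, "ty": 0, "tz": 0, "wx": 0, "wy": 0, "wz": 0}

```text
time_s: 17.85
ee_pos: [574.6, -85.0, 150.6]
ee_rot: [179.9, 0.0, 176.8]
force: [-0.1, 1.1, 4.8]
gripper_width: 13.3
gripper_force: 20.0
```

Call:
move_arm:
  plan:
    - {"tx": 0, "ty": 0, "tz": -0.5, "wx": 0, "wy": 0, "wz": 0}
    - {"tx": 0, "ty": 0, "tz": -2, "wx": 0, "wy": 0, "wz": 0}
    - {"tx": 0, "ty": 0, "tz": -2.5, "wx": 0, "wy": 0, "wz": 0}
    - {"tx": 0, "ty": 0, "tz": -2, "wx": 0, "wy": 0, "wz": 0}
    - {"tx": 0, "ty": 0, "tz": 0, "wx": 0, "wy": 0, "wz": 0}
    - {"tx": 0, "ty": 0, "tz": 0, "wx": 0, "wy": 0, "wz": 0}

```text
time_s: 18.35
ee_pos: [574.7, -85.1, 220.4]
ee_rot: [179.9, 0.1, 176.8]
force: [-0.5, 0.1, -1.1]
gripper_width: 13.6
gripper_force: 20.0
```

```bash
python3 - <<'E'
from h import *
go((524.8,-292.8,215),down(-.056)); print(env.state()["ee_pos"])
E
```

```text
shift [  3.815 -21.014   0.515] rot [ 0.0011  0.0013 -0.    ]  after-rot shift [  3.815 -21.013   0.543]
[574.65032101 -85.13239469 220.43343331]
```

Call:
move_arm:
  plan:
    - {"tx": 0.5, "ty": -2, "tz": 0, "wx": 0, "wy": 0, "wz": 0}
    - {"tx": 0.6, "ty": -3, "tz": 0, "wx": 0, "wy": 0, "wz": 0}
    - {"tx": 0.6, "ty": -3.5, "tz": 0, "wx": 0, "wy": 0, "wz": 0}
    - {"tx": 0.6, "ty": -3.5, "tz": 0, "wx": 0, "wy": 0, "wz": 0}
    - {"tx": 0.6, "ty": -3.5, "tz": 0, "wx": 0, "wy": 0, "wz": 0}
    - {"tx": 0.5, "ty": -3, "tz": 0, "wx": 0, "wy": 0, "wz": 0}
    - {"tx": 0.3, "ty": -1.8, "tz": 0.2, "wx": 0, "wy": 0, "wz": 0}
    - {"tx": 0.11, "ty": -0.71, "tz": 0.3, "wx": 0, "wy": 0, "wz": 0}
    - {"tx": 0, "ty": 0, "tz": 0, "wx": 0, "wy": 0, "wz": 0}
    - {"tx": 0, "ty": 0, "tz": 0, "wx": 0, "wy": 0, "wz": 0}
    - {"tx": 0, "ty": 0, "tz": 0, "wx": 0, "wy": 0, "wz": 0}
    - {"tx": 0, "ty": 0, "tz": 0, "wx": 0, "wy": 0, "wz": 0}

```text
time_s: 19.35
ee_pos: [524.9, -291.3, 214.4]
ee_rot: [179.9, -0.0, 176.9]
force: [-0.1, -0.8, -0.3]
gripper_width: 13.5
gripper_force: 20.0
```

```bash
python3 - <<'E'
from h import *
go((524.6,-293,215),down(-.056)); print(env.state()["ee_pos"])
E
```

```text
shift [ 0.017 -0.176 -0.06 ] rot [ 0.002  -0.0008  0.0016]  after-rot shift [ 0.016 -0.176 -0.059]
[ 524.86186593 -291.25534126  214.40662184]
```

Call:
move_arm:
  plan:
    - {"tx": 0, "ty": 0, "tz": 0, "wx": 0, "wy": 0, "wz": 0}
    - {"tx": 0, "ty": 0, "tz": 0, "wx": 0, "wy": 0, "wz": 0}
    - {"tx": 0, "ty": 0, "tz": 0, "wx": 0, "wy": 0, "wz": 0}
    - {"tx": 0, "ty": 0, "tz": 1, "wx": 0, "wy": 0, "wz": 0}
    - {"tx": 0, "ty": 0, "tz": 1, "wx": 0, "wy": 0, "wz": 0}
    - {"tx": 0, "ty": 0, "tz": 1, "wx": 0, "wy": 0, "wz": 0}
    - {"tx": 0, "ty": 0, "tz": 0.5, "wx": 0, "wy": 0, "wz": 0}
    - {"tx": 0, "ty": 0, "tz": 0, "wx": 0, "wy": 0, "wz": 0}

```text
time_s: 20.02
ee_pos: [523.4, -292.1, 177.2]
ee_rot: [179.8, -0.3, 176.8]
force: [0.4, 0.2, -0.7]
gripper_width: 13.5
gripper_force: 20.0
```

Call:
move_arm:
  plan:
    - {"tx": 0, "ty": 0, "tz": 0.6, "wx": 0, "wy": 0, "wz": 0}
    - {"tx": 0, "ty": 0, "tz": 0.6, "wx": 0, "wy": 0, "wz": 0}
    - {"tx": 0, "ty": 0, "tz": 0.6, "wx": 0, "wy": 0, "wz": 0}
    - {"tx": 0, "ty": 0, "tz": 0.4, "wx": 0, "wy": 0, "wz": 0}
    - {"tx": 0, "ty": 0, "tz": 0, "wx": 0, "wy": 0, "wz": 0}

```text
time_s: 20.43
ee_pos: [523.9, -292.3, 156.3]
ee_rot: [179.9, -0.1, 176.8]
force: [0.1, 0.3, -0.6]
gripper_width: 13.5
gripper_force: 20.0
```

Call:
move_arm:
  plan:
    - {"tx": 0, "ty": 0, "tz": 0.5, "wx": 0, "wy": 0, "wz": 0}
    - {"tx": 0, "ty": 0, "tz": 0.5, "wx": 0, "wy": 0, "wz": 0}
    - {"tx": 0, "ty": 0, "tz": 0.5, "wx": 0, "wy": 0, "wz": 0}
    - {"tx": 0, "ty": 0, "tz": 0.5, "wx": 0, "wy": 0, "wz": 0}
    - {"tx": 0, "ty": 0, "tz": 0, "wx": 0, "wy": 0, "wz": 0}

```text
time_s: 20.85
ee_pos: [523.8, -292.2, 136.1]
ee_rot: [179.9, -0.2, 176.8]
force: [-0.6, 0.8, -1.3]
gripper_width: 13.4
gripper_force: 20.0
```

Call:
move_arm:
  plan:
    - {"tx": 0, "ty": 0, "tz": 0.5, "wx": 0, "wy": 0, "wz": 0}
    - {"tx": 0, "ty": 0, "tz": 0.5, "wx": 0, "wy": 0, "wz": 0}
    - {"tx": 0, "ty": 0, "tz": 0.4, "wx": 0, "wy": 0, "wz": 0}
    - {"tx": 0, "ty": 0, "tz": 0.3, "wx": 0, "wy": 0, "wz": 0}
    - {"tx": 0, "ty": 0, "tz": 0, "wx": 0, "wy": 0, "wz": 0}
    - {"tx": 0, "ty": 0, "tz": 0, "wx": 0, "wy": 0, "wz": 0}

```text
time_s: 21.35
ee_pos: [524.4, -292.5, 120.3]
ee_rot: [179.9, -0.1, 176.8]
force: [1.1, -0.5, -0.7]
gripper_width: 13.3
gripper_force: 20.0
```

Call:
move_arm:
  plan:
    - {"tx": 0, "ty": 0, "tz": 0.15, "wx": 0, "wy": 0, "wz": 0}
    - {"tx": 0, "ty": 0, "tz": 0.1, "wx": 0, "wy": 0, "wz": 0}
    - {"tx": 0, "ty": 0, "tz": 0.05, "wx": 0, "wy": 0, "wz": 0}
    - {"tx": 0, "ty": 0, "tz": 0, "wx": 0, "wy": 0, "wz": 0}

```text
time_s: 21.68
ee_pos: [524.4, -292.6, 117.5]
ee_rot: [179.9, -0.0, 176.8]
force: [0.2, 0.2, -0.9]
gripper_width: 13.7
gripper_force: 20.0
```

Call:
move_arm:
  plan:
    - {"tx": 0, "ty": 0, "tz": 0.08, "wx": 0, "wy": 0, "wz": 0}
    - {"tx": 0, "ty": 0, "tz": 0, "wx": 0, "wy": 0, "wz": 0}

```text
time_s: 21.85
ee_pos: [524.4, -292.5, 116.6]
ee_rot: [179.9, -0.0, 176.8]
force: [-0.6, 0.2, 1.0]
gripper_width: 13.6
gripper_force: 20.0
```

Within a millimetre of the floor: release and rise straight.

Call:
move_arm:
  plan:
    - {"tx": 0, "ty": 0, "tz": 0, "wx": 0, "wy": 0, "wz": 0}
    - {"tx": 0, "ty": 0, "tz": 0, "wx": 0, "wy": 0, "wz": 0}
    - {"tx": 0, "ty": 0, "tz": 0, "wx": 0, "wy": 0, "wz": 0}
    - {"tx": 0, "ty": 0, "tz": 0, "wx": 0, "wy": 0, "wz": 0}
    - {"tx": 0, "ty": 0, "tz": 0, "wx": 0, "wy": 0, "wz": 0}
    - {"tx": 0, "ty": 0, "tz": 0, "wx": 0, "wy": 0, "wz": 0}
  gripper: 5

```text
time_s: 22.35
ee_pos: [524.4, -292.6, 116.8]
ee_rot: [179.9, -0.0, 176.8]
force: [0.5, -0.0, 0.6]
gripper_width: 49.4
gripper_force: 0.0
```

Call:
move_arm:
  plan:
    - {"tx": 0, "ty": 0, "tz": -1, "wx": 0, "wy": 0, "wz": 0}
    - {"tx": 0, "ty": 0, "tz": -2, "wx": 0, "wy": 0, "wz": 0}
    - {"tx": 0, "ty": 0, "tz": -2, "wx": 0, "wy": 0, "wz": 0}
    - {"tx": 0, "ty": 0, "tz": -2, "wx": 0, "wy": 0, "wz": 0}
    - {"tx": 0, "ty": 0, "tz": -3, "wx": 0, "wy": 0, "wz": 0}
    - {"tx": 0, "ty": 0, "tz": -3, "wx": 0, "wy": 0, "wz": 0}
    - {"tx": 0, "ty": 0, "tz": -3, "wx": 0, "wy": 0, "wz": 0}
    - {"tx": 2, "ty": 0, "tz": -1, "wx": 0, "wy": 0, "wz": 0}
    - {"tx": 3, "ty": 0, "tz": 0, "wx": 0, "wy": 0, "wz": 0}
    - {"tx": 3, "ty": 0, "tz": 0, "wx": 0, "wy": 0, "wz": 0}
    - {"tx": 2, "ty": 0, "tz": 0, "wx": 0, "wy": 0, "wz": 0}
    - {"tx": 0, "ty": 0, "tz": 0, "wx": 0, "wy": 0, "wz": 0}

```text
time_s: 23.35
ee_pos: [421.3, -286.7, 288.4]
ee_rot: [180.0, -0.1, 176.7]
force: [0.2, 1.2, -0.2]
gripper_width: 50.0
gripper_force: 0.0
```

```bash
python3 - <<'E'
from h import *
f=grab_frame("scene"); save(f,"s4",None,1.42); print(env.state()["ee_pos"],env.state()["force"])
E
```

```text
[ 423.51141727 -287.12279684  288.26027584] [0.79391729 0.97361732 0.01608319]
```

View pics/s4.png

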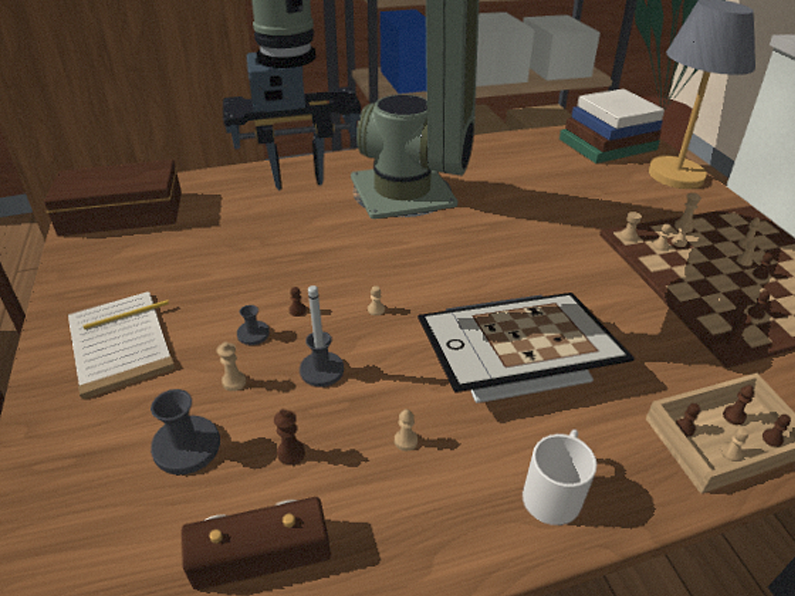

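The picture shows the stylus upright in the middle holder (top at (313,290)), the tablet lying down, and every chessman where it was. I'm handing it in.

```bash
python3 -c "
from workcell import env
print(env.job_done())"
```

```text
the job is handed in; nothing more can be done
None
```

The job is handed in at about 23 s: the tablet is down, rook, dot and ring were each tapped at 4–5 N with the tip lifted clear after each, the stylus is back upright in its holder and released, and the final picture shows no chessman moved; the hand-in gave no verdict, and I did not check whether the screen registered the taps.

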